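Pointing check before the next lot

ROBOT

A 7-joint arm with a two-finger parallel gripper is mounted at the origin on a cart in front of the work surface, level with it; the furniture and walls round the work are solid. World frame = base frame: x ahead of the robot, y to its left, z up, the work surface at z = 0. Lengths are in m, angles in rad, forces in N, time in s.
With the tool pointing down it reaches from about 0.4 to 0.875 m from the base axis. Payload 19.3 kg.
Tool frame: the origin (TCP) lies midway between the tips of the shut fingers; the grasp point (between the pads) lies 19 mm behind it; z points along the fingers, y is the line along which they close (so a half turn about z gives the same grasp; the last joint's range is limited). The gripper opens to 85 mm and grips with 20 to 120 N. Pads are 22 mm wide; open, the fingers measure 114 mm over their backs; the gripper's body (76 mm by 85 mm) begins 54 mm behind the grasp point. The pads swing forward as they close: fully open they stand 13 mm farther back than shut.
Start: joints at [-1.229, 0.521, -0.036, 1.599, 0.021, 1.021, -0.113], TCP at [0.25, 0.573, 0.231] pointing down, gripper open.
Joint ranges: [-2.91, 2.91], [-0.3, 2.13], [-1.5, 1.42], [0.17, 2.43], [-1.26, 4.41], [0.16, 1.93], [-2.52, 2.52]. Speed limits (rad/s): [1.89, 1.89, 2.39, 2.39, 3.01, 3.01, 3.01].

INTERFACE

Orientations are given as [roll, pitch, yaw] about the fixed x, y, z axes, in that order (R = Rz(yaw) Ry(pitch) Rx(roll)).
In Python, from workcell import * gives the robot as it stands. The module is installed in compiled form; this text tells all that it offers.
- The arm moves only by the tool play_rows, never from a script. Its argument "deltas" is a list of rows, each a list of 7 numbers: the shift along the tool's x, y, z in units of 500 mm (1.0 is 500 mm), then the turn, a rotation vector about the tool's x, y, z in units of 120 degrees (1.0 is 120 degrees), then the closure, from 0 (fully open) to 1 (shut). A call has 1 to 10 rows; each row is the pose to reach, as a shift and turn from the pose commanded when the call began, along the tool's axes at that moment; what a row does not reach only later rows make up. A row lasts 1/10 s, in which the tool goes at most 50 mm and 8.59 degrees, less where a joint would pass 70% of its speed; a pose out of reach is approached as far as the arm can. A call with a number of a shift or a turn outside -1 to 1 is refused whole. A call with a gripper value outside its range is refused whole. The fingers move at their own pace and stop on an object; "newtons" is the grip in N (left out, the last holds). Time passes only in rows, so rows that repeat a pose let the fingers close. It gives the time, the measured TCP pose, the force, the opening and the grip force at its end, in the units of the state.
- observe(): the state, without advancing time (a new reading comes with each control period).
- grab_frame(name): name is "side" or "top" or "wrist"; returns the picture (400x640x3 uint8, red, green, blue); there is no depth.
- get_calibration(name): a dict with "fovy" (degrees; the focal length in pixels is half the picture's height over the tangent of half this angle, whatever the lens; pixels are square), "cx", "cy" (the principal point, pixels), "xyz" and "rotation" of the camera in the world. Camera axes: x right, y down, z forward; pixel columns grow to the right and rows downward; lengths in m; the calibration is good to about 2 mm. A picture is of the moment at which its call begins: read the wrist's pose just before it. get_calibration takes no time and is no camera call; for the wrist camera it gives the pose at the moment of the call.
- job_done(): hands the job in; it is judged then, once.
The state is a dict: "clock": time; "qpos": joint angles; "qd": joint speeds; "joint_efforts": joint torques, N m; "position": TCP position; "tool_rot": TCP orientation; "force": force on the tool from outside, world axes, zero at the start; "moment": the same for the moment, N m; "grip_width": finger opening in m; "finger_force": force on a finger pad.
Only numpy, scipy, OpenCV 4.12 (cv2) and the standard library are available. Lean on these libraries where they do the work, as an engineer would, in place of code of your own. Each camera call takes 0.05 s, during which the arm holds its last target. There are 200 camera calls.

TASK

Do the pointing check for the next lot: point down at the lot stamp, holding the fingertips two to five centimetres above its knob for two full seconds without touching it, and then point in the same way, for just as long, at the small roll of blank labels. Then report the check done: with the fingertips push the black slide on the little status bar all the way to the left end of its track and move clear, grasping nothing. Touch nothing but the slide, and travel well above everything between pointings, so that the tape roll and the funnel are never pointed at.

Things in the scene. Friction and masses are not known exactly. Their poses are not given: they have to be found in the camera images.
- lot_stamp: hand stamp standing upright and loose: a wooden block 27 x 52 mm on the table with a black knob above its centre, 70 mm high in all; origin at the centre of its underside, z up
- stamp_top (a point): centre of the top of the lot stamp's knob, 70 mm above the table; z up
- label_roll: small white roll of blank labels on a card core, lying flat (hole upward) and loose, 68 mm across, 32 mm high; origin at the centre of its underside, z up
- labels_top (a point): centre of the label roll's upper face, over its hole, 32 mm above the table; z up
- tape: bystander: the larger roll, tan packing tape, lying flat and loose, 96 mm across, 48 mm high; origin at the centre of its underside; not to be touched or pointed at
- tape_top (a point): centre of the tape roll's upper face, 48 mm above the table
- funnel: bystander: pale filling funnel standing loose, mouth down and stem up, 69 x 82 mm, 72 mm high; origin at the centre of its underside; not to be touched or pointed at
- funnel_top (a point): top of the funnel's stem, 72 mm above the table and 6 mm along the funnel's own y axis from its origin
- slide_base: status bar fixed to the table, not loose: an aluminium track 40 x 130 mm, 14 mm high, on a flat steel foot 34 x 166 mm, 4 mm high; origin at the centre of its underside; its y axis runs along the track towards the left end (world +y, give or take the yaw), x across it, z up
- slide_top (a point): centre of the top of the slide's black grip block, which is 28 mm across the track, 20 mm along it and stands from 14.5 to 54.5 mm above the table; z up. It lies on the track's centre line, (joint value - 40 mm) along the base's y axis from the base's origin
- slide (a joint): travel of the slide in m: 0 at the right end stop, 0.08 at the left end stop; it slides with about 1.5 N of friction, has no spring and stays where it is left; it starts within 20 mm of the right end
Mind the look-alikes: they are no part of the job. Of the things that look like the lot_stamp, take the one that is farthest to the robot's left at the start.

How it is judged:
On the way, in this order (a step that is already met when the one before it is completed fails the run):
1. the fingertips dwell just above the lot stamp (horizontal distance between the grasp point and stamp_top below 0.03 m and z of the grasp point in the frame of stamp_top between 0.015 and 0.085 m and value of joint slide below 0.03 m), for 1.5 s.
2. then they dwell just above the roll of labels (horizontal distance between the grasp point and labels_top below 0.03 m and z of the grasp point in the frame of labels_top between 0.015 and 0.085 m and value of joint slide below 0.03 m), for 1.5 s.
3. then the slide is pushed to its left end (value of joint slide above 0.074 m), for 0.2 s.
At the end, for the whole second after the job is handed in: The slide stands within 6 mm of its left end stop, and the stamp, the label roll, the tape roll and the funnel stand upright (within 0.1 rad) and within 6 mm of where they stood at the start (value of joint slide above 0.074 m and distance of each of lot_stamp, label_roll, tape, funnel from where it was at the start of the episode below 0.006 m and angle between each of lot_stamp, funnel, label_roll, tape's own z axis and vertical below 0.1 rad); the robot touches nothing.
It fails at once if the lot stamp is touched or moved (contact force between any of the fingers, the arm and lot_stamp above 0.3 N or distance of lot_stamp from where it was at the start of the episode above 0.006 m).
It fails at once if the roll of labels is touched or moved (contact force between any of the fingers, the arm and label_roll above 0.3 N or distance of label_roll from where it was at the start of the episode above 0.006 m).
It fails at once if the roll of tape is touched or moved (contact force between any of the fingers, the arm and tape above 0.3 N or distance of tape from where it was at the start of the episode above 0.006 m).
It fails at once if the funnel is touched or moved (contact force between any of the fingers, the arm and funnel above 0.3 N or distance of funnel from where it was at the start of the episode above 0.006 m).
It fails at once if the tape roll or the funnel is pointed at (grasp point within 30 mm of its axis and less than 85 mm above its top) ((horizontal distance between the grasp point and tape_top below 0.03 m and z of the grasp point in the frame of tape_top between 0.015 and 0.085 m) or (horizontal distance between the grasp point and funnel_top below 0.03 m and z of the grasp point in the frame of funnel_top between 0.015 and 0.085 m)).
It also fails if it takes over 58 s, if anything falls off the work surface, if the arm or the gripper's body presses on something with over 40 N, if the wrist force passes 120 N, or if a joint passes its speed limit or range.

## Working session

There is one attempt and no reset: what is moved stays moved. The work goes in short steps, Python scripts to look and compute and a tool call to move; the robot and the scene stay as the last step left them, time stands still between calls to the robot, and variables do not carry over. Pictures are saved under pics/ and viewed, at most 10 in all, crops included, and the job is handed in when it is done.

Besides the shell and the picture viewer there is one more tool, called after "Call:" as name(argument=value, ...), one argument or row to a line, values as JSON. play_rows: Moves the arm, as the interface text tells. Its arguments: {"type":"object","properties":{"deltas":{"type":"array"},"newtons":{"type":"number"}},"required":["deltas"]}

```bash
mkdir -p pics; python3 - <<'E'
from workcell import *
import cv2,numpy as np
s=observe();print(s['clock'],s['position'],s['tool_rot'],s['grip_width'])
for n in ['top','side']:
    f=grab_frame(n);cv2.imwrite(f'pics/{n}0.png',f[:,:,::-1]);c=get_calibration(n);print(n,c)
E
```

```text
0.0 [0.25003516 0.57244246 0.23071213] [-3.14042990e+00  4.92809183e-05  2.72977898e+00] 0.08519812944734087
top {'fovy': 43.073373672911146, 'cx': 319.69240727148446, 'cy': 190.69242136829425, 'xyz': array([0.35015409, 0.03574547, 1.34144084]), 'rotation': array([-3.05692754, -0.02058459, -1.56737478])}
side {'fovy': 42.78336082711568, 'cx': 323.3228864928601, 'cy': 201.12340877157516, 'xyz': array([ 0.21321476, -1.16889801,  1.00902037]), 'rotation': array([-2.22465989, -0.00865306, -0.19395633])}
```

View pics/top0.png

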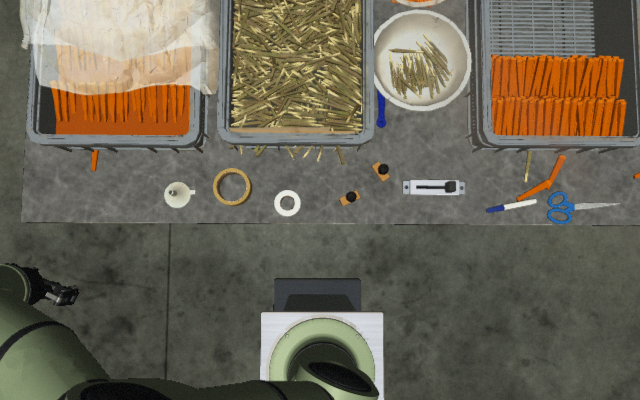

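View pics/side0.png

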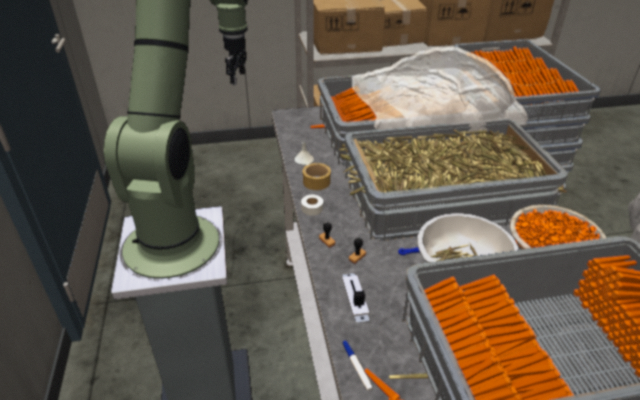

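The top view shows the funnel at (178,193), the tape at (231,187) and the label roll at (287,203). The left stamp, which is the target, has its knob at about (350,197); its look-alike is at (382,170). The status bar is centred at (434,187) with its grip at about (450,187). The side view agrees: label roll (312,204), left stamp knob (327,229), grip (358,297).

```bash
cat > h.py <<'E'
import cv2,numpy as np
from scipy.spatial.transform import Rotation as R
def ray(c,u,v):
    f=200/np.tan(np.radians(c['fovy'])/2)
    d=R.from_euler('xyz',c['rotation']).apply([(u-c['cx'])/f,(v-c['cy'])/f,1]); return c['xyz'],d
def onz(c,u,v,z):
    o,d=ray(c,u,v); return np.round(o+d*(z-o[2])/d[2],4)
def blobs(mask,box,mn=8):
    x0,y0,x1,y1=box
    n,l,s,c=cv2.connectedComponentsWithStats(mask[y0:y1,x0:x1].astype(np.uint8))
    return [(c[i]+[x0,y0],s[i,:5]+[x0,y0,0,0,0]) for i in range(1,n) if s[i,4]>=mn]
E
python3 - <<'E'
from workcell import *
from h import *
for n,bx in [('top',dict(stamp=(338,182,364,210),grip=(400,175,470,200),bar=(398,172,472,202),label=(268,186,306,220),tape=(208,164,256,210),fun=(160,175,202,213))),
             ('side',dict(stamp=(316,216,340,250),grip=(340,270,372,325),label=(298,192,326,218)))]:
    im=cv2.imread(f'pics/{n}0.png').astype(int);c=get_calibration(n);g=im.max(2);sat=g-im.min(2)
    for k,b in bx.items():
        m={'stamp':g<50,'grip':g<50,'bar':(g>150)&(sat<40),'label':(g>165)&(sat<50),'tape':(sat>50),'fun':(g>150)}[k]
        z={'stamp':.06,'grip':.0545,'bar':.01,'label':.032,'tape':.048,'fun':.03}[k]
        for ce,s in blobs(m,b,12): print(n,k,ce.round(1),s,onz(c,*ce,z))
t=cv2.imread('pics/top0.png')[140:225,150:500];cv2.imwrite('pics/crop.png',cv2.resize(t[:,110:],None,fx=3.3,fy=3.3,interpolation=cv2.INTER_CUBIC))
E
```

```text
top stamp [350.9 196.3] [346 192  10  10  78] [ 0.445  -0.0695  0.06  ]
top grip [440.3 187.2] [417 182  36  10  67] [ 0.47   -0.2995  0.0545]
top bar [405.4 186.9] [403 181   6  13  65] [ 0.4744 -0.2184  0.01  ]
top bar [433.9 187.3] [410 180  55  15 563] [ 0.474 -0.294  0.01 ]
top label [286.9 202.9] [274 190  27  27 376] [0.4293 0.0939 0.032 ]
top tape [231.3 186.2] [213 168  38  38 435] [0.4705 0.2355 0.048 ]
top fun [177.8 194.6] [164 182  31  26 522] [0.4495 0.3755 0.03  ]
side stamp [326.9 229.1] [324 223   7  15  71] [ 0.4448 -0.0857  0.06  ]
side grip [359. 298.] [354 292  11  14 119] [ 0.4723 -0.3497  0.0545]
side label [311.5 201.2] [301 194  22  15 192] [0.4307 0.087  0.032 ]
```

View pics/crop.png

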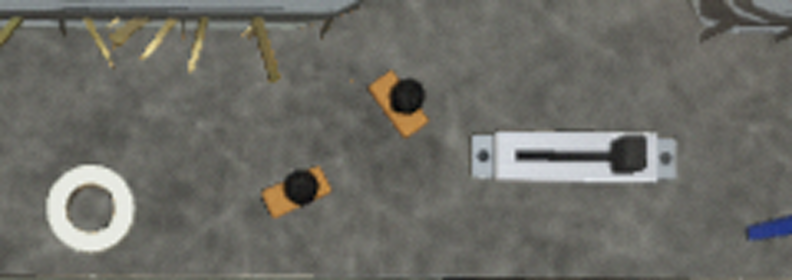

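The stamp knob is at about (0.445,-0.069), the label roll at (0.43,0.093), the grip at about (0.47,-0.327) and the bar centre at y≈-0.292. The roll's apparent width (27 px × 2.58 mm ≈ 69 mm) and the 38 px ≈ 97 mm tape both match the sizes given. The two views agree. Next I work out the first move.

```bash
cat >> h.py <<'E'
def go(s,tgts):
    "tgts: world x,y,z,yaw -> row numbers from the present pose"
    R0=R.from_euler('xyz',s['tool_rot'])
    for x,y,z,w in tgts:
        p=R0.inv().apply(np.array([x,y,z])-s['position'])/.5
        r=(R0.inv()*R.from_euler('xyz',[np.pi,0,w])).as_rotvec(degrees=True)/120
        print((x,y,z,w),p.round(3),r.round(4))
E
python3 - <<'E'
from workcell import *
from h import *
c=get_calibration('top');print(onz(c,351,196.3,.07),onz(c,450.8,186.8,.0545),onz(c,433.6,187.2,.01))
go(observe(),[(.38,.42,.26,2.2),(.45,.2,.26,1.5708)])
E
```

```text
[ 0.4444 -0.069   0.07  ] [ 0.4712 -0.3266  0.0545] [ 0.4741 -0.2933  0.01  ]
(0.38, 0.42, 0.26, 2.2) [-0.36  -0.176 -0.058] [-5.00e-04  1.00e-04  2.53e-01]
(0.45, 0.2, 0.26, 1.5708) [-0.665 -0.523 -0.058] [-4.000e-04  3.000e-04  5.534e-01]
```

Call:
play_rows(
  deltas=[
    [-0.09,-0.044,-0.058,0,0,0.063,1],
    [-0.18,-0.088,-0.058,0,0,0.126,1],
    [-0.27,-0.132,-0.058,0,0,0.19,1],
    [-0.36,-0.176,-0.058,0,0,0.253,1],
    [-0.42,-0.245,-0.058,0,0,0.313,1],
    [-0.48,-0.315,-0.058,0,0,0.373,1],
    [-0.54,-0.385,-0.058,0,0,0.433,1],
    [-0.6,-0.455,-0.058,0,0,0.493,1],
    [-0.665,-0.523,-0.058,0,0,0.553,1],
    [-0.665,-0.523,-0.058,0,0,0.553,1],
  ],
)

```text
clock: 1.1
position: [0.4518, 0.1943, 0.2606]
tool_rot: [3.141, 0.001, 1.56]
force: [0.4, 0.1, -0.6]
grip_width: -0.0004
finger_force: 0.0
```

```bash
python3 - <<'E'
from workcell import *
from h import *
s=observe();print(s['clock'],s['position'],s['tool_rot'],s['qpos'],s['grip_width'])
go(s,[(.4445,-.069,.25,1.5708)])
E
```

```text
1.1 [0.45178887 0.19434762 0.26058587] [3.14081878e+00 1.37300157e-03 1.55964862e+00] [-0.80306291  0.2863166   0.34228367  1.92090351 -0.11459435  0.95322535
 -0.41831008] -0.000393817042462229
(0.4445, -0.069, 0.25, 1.5708) [-0.527 -0.009  0.022] [ 0.0004  0.0007 -0.0053]
```

Call:
play_rows(
  deltas=[
    [-0.08,0,0,0,0,0,1],
    [-0.16,0,0,0,0,0,1],
    [-0.24,-0.003,0.01,0,0,0,1],
    [-0.32,-0.005,0.02,0,0,0,1],
    [-0.4,-0.007,0.02,0,0,0,1],
    [-0.48,-0.009,0.02,0,0,0,1],
    [-0.527,-0.009,0.02,0,0,0,1],
    [-0.527,-0.009,0.02,0,0,0,1],
    [-0.527,-0.009,0.02,0,0,0,1],
  ],
)

```text
clock: 2.0
position: [0.4458, -0.0633, 0.2501]
tool_rot: [-3.141, -0.0, 1.571]
force: [-0.1, 0.5, 0.2]
grip_width: 0.0001
finger_force: 0.0
```

```bash
python3 - <<'E'
from workcell import *
from h import *
f=grab_frame('wrist');c=get_calibration('wrist');cv2.imwrite('pics/w0.png',f[:,:,::-1]);print(c)
s=observe();print(s['clock'],s['position'],s['tool_rot'])
go(s,[(.4445,-.069,.107,1.5708)])
E
```

```text
{'fovy': 71.03803931639965, 'cx': 316.01568846504654, 'cy': 202.37331420281515, 'xyz': array([0.44559299, 0.00729871, 0.3935849 ]), 'rotation': array([ 2.86603501e+00, -3.06557214e-05,  1.45187659e-03])}
2.05 [ 0.44592331 -0.06272319  0.25015831] [-3.14124024e+00 -1.92064202e-04  1.57232605e+00]
(0.4445, -0.069, 0.107, 1.5708) [-0.013 -0.003  0.286] [-0.0002 -0.0001  0.0007]
```

View pics/w0.png

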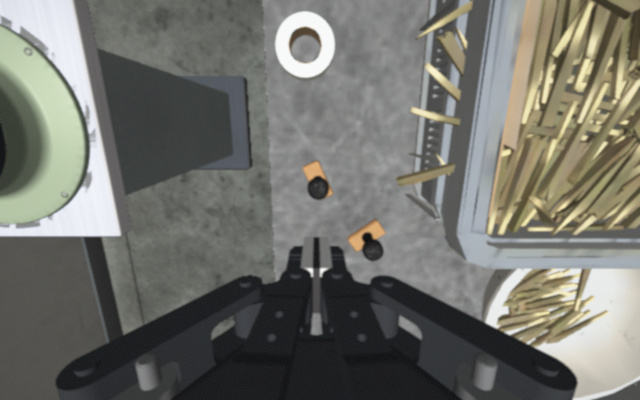

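The wrist view has the stamp knob at (318,188) and its look-alike at (372,248), with the label roll at (305,44) on the top face. The shut fingertips are at (316,240).

```bash
python3 - <<'E'
from workcell import *
from h import *
c=get_calibration('wrist');im=cv2.imread('pics/w0.png');g=im.max(2)
b=blobs(g<60,(300,170,335,203))
for ce,s in b: print(ce,s,onz(c,*ce,.065))
for ce,s in blobs(g>200,(265,5,345,85),100): print(ce,s,onz(c,*(s[:2]+s[2:4]/2),.025))
print(onz(c,372,248,.065))
E
```

```text
[317.38652482 187.79432624] [308 177  20  22 282] [ 0.4474 -0.0674  0.065 ]
[304.48088721  43.72628598] [ 275   11   60   67 2119] [0.4325 0.0965 0.025 ]
[ 0.5173 -0.1461  0.065 ]
```

All views agree within 3 mm. Now I descend until the tips are about 36 mm above the knob and dwell there.

Call:
play_rows(
  deltas=[
    [-0.01,0,0.05,0,0,0,1],
    [-0.01,0,0.1,0,0,0,1],
    [-0.01,0,0.15,0,0,0,1],
    [-0.01,0,0.2,0,0,0,1],
    [-0.01,0,0.24,0,0,0,1],
    [-0.01,0,0.265,0,0,0,1],
    [-0.01,0,0.28,0,0,0,1],
    [-0.01,0,0.287,0,0,0,1],
    [-0.01,0,0.287,0,0,0,1],
    [-0.01,0,0.287,0,0,0,1],
  ],
)

```text
clock: 3.05
position: [0.4462, -0.0683, 0.1073]
tool_rot: [3.141, -0.0, 1.572]
force: [1.1, -0.7, 0.4]
grip_width: -0.0002
finger_force: 0.0
```

Call:
play_rows(
  deltas=[
    [0,0,0,0,0,0,1],
    [0,0,0,0,0,0,1],
    [0,0,0,0,0,0,1],
    [0,0,0,0,0,0,1],
    [0,0,0,0,0,0,1],
    [0,0,0,0,0,0,1],
    [0,0,0,0,0,0,1],
    [0,0,0,0,0,0,1],
    [0,0,0,0,0,0,1],
    [0,0,0,0,0,0,1],
  ],
)

```text
clock: 4.05
position: [0.4459, -0.0685, 0.1068]
tool_rot: [-3.142, 0.0, 1.572]
force: [-1.0, -0.2, -0.0]
grip_width: -0.0003
finger_force: 0.0
```

Call:
play_rows(
  deltas=[
    [0,0,0,0,0,0,1],
    [0,0,0,0,0,0,1],
    [0,0,0,0,0,0,1],
    [0,0,0,0,0,0,1],
    [0,0,0,0,0,0,1],
    [0,0,0,0,0,0,1],
    [0,0,0,0,0,0,1],
    [0,0,0,0,0,0,1],
    [0,0,0,0,0,0,1],
    [0,0,0,0,0,0,1],
  ],
)

```text
clock: 5.05
position: [0.4459, -0.0685, 0.1068]
tool_rot: [-3.142, 0.0, 1.572]
force: [-0.3, 0.5, 0.0]
grip_width: 0.0004
finger_force: 0.0
```

Call:
play_rows(
  deltas=[
    [0,0,0,0,0,0,1],
    [0,0,0,0,0,0,1],
    [0,0,0,0,0,0,1],
    [0,0,-0.05,0,0,0,1],
    [0,0,-0.1,0,0,0,1],
    [0,0,-0.15,0,0,0,1],
    [0,0,-0.2,0,0,0,1],
    [0,0,-0.25,0,0,0,1],
    [0,0,-0.28,0,0,0,1],
    [0,0,-0.28,0,0,0,1],
  ],
)

```text
clock: 6.05
position: [0.4467, -0.0685, 0.2484]
tool_rot: [3.139, -0.001, 1.572]
force: [-0.4, -0.1, 0.0]
grip_width: -0.0
finger_force: 0.0
```

```bash
python3 - <<'E'
from workcell import *
from h import *
s=observe();print(s['clock'],s['position'],s['tool_rot'])
go(s,[(.431,.095,.25,1.5708),(.431,.095,.068,1.5708)])
E
```

```text
6.05 [ 0.44669046 -0.06850594  0.24839589] [ 3.13853424e+00 -5.31505548e-04  1.57160305e+00]
(0.431, 0.095, 0.25, 1.5708) [ 0.327 -0.031 -0.003] [ 0.0015 -0.0003  0.0004]
(0.431, 0.095, 0.068, 1.5708) [ 0.327 -0.032  0.361] [ 0.0015 -0.0003  0.0004]
```

Call:
play_rows(
  deltas=[
    [0.06,-0.006,0,0,0,0,1],
    [0.13,-0.012,0,0,0,0,1],
    [0.2,-0.02,0,0,0,0,1],
    [0.27,-0.026,0,0,0,0,1],
    [0.327,-0.03,0,0,0,0,1],
    [0.327,-0.03,0,0,0,0,1],
    [0.327,-0.03,0.06,0,0,0,1],
    [0.327,-0.03,0.12,0,0,0,1],
    [0.327,-0.03,0.18,0,0,0,1],
    [0.327,-0.03,0.18,0,0,0,1],
  ],
)

```text
clock: 7.05
position: [0.4289, 0.0937, 0.1538]
tool_rot: [-3.136, 0.003, 1.571]
force: [0.3, 0.1, 1.5]
grip_width: -0.0001
finger_force: 0.0
```

Call:
play_rows(
  deltas=[
    [0,0,0.04,0,0,0,1],
    [0,0,0.08,0,0,0,1],
    [0,0,0.12,0,0,0,1],
    [0,0,0.15,0,0,0,1],
    [0,0,0.17,0,0,0,1],
    [0,0,0.18,0,0,0,1],
    [0,0,0.18,0,0,0,1],
    [0,0,0.18,0,0,0,1],
  ],
)

```text
clock: 7.85
position: [0.4311, 0.095, 0.0674]
tool_rot: [3.141, -0.0, 1.571]
force: [0.0, -0.0, -0.2]
grip_width: -0.0
finger_force: 0.0
```

Call:
play_rows(
  deltas=[
    [0,0,0,0,0,0,1],
    [0,0,0,0,0,0,1],
    [0,0,0,0,0,0,1],
    [0,0,0,0,0,0,1],
    [0,0,0,0,0,0,1],
    [0,0,0,0,0,0,1],
    [0,0,0,0,0,0,1],
    [0,0,0,0,0,0,1],
    [0,0,0,0,0,0,1],
    [0,0,0,0,0,0,1],
  ],
)

```text
clock: 8.85
position: [0.4308, 0.095, 0.0668]
tool_rot: [-3.142, 0.0, 1.572]
force: [-0.1, -0.2, 0.1]
grip_width: -0.0001
finger_force: 0.0
```

Call:
play_rows(
  deltas=[
    [0,0,0,0,0,0,1],
    [0,0,0,0,0,0,1],
    [0,0,0,0,0,0,1],
    [0,0,0,0,0,0,1],
    [0,0,0,0,0,0,1],
    [0,0,0,0,0,0,1],
    [0,0,0,0,0,0,1],
    [0,0,0,0,0,0,1],
    [0,0,0,0,0,0,1],
    [0,0,0,0,0,0,1],
  ],
)

```text
clock: 9.85
position: [0.4308, 0.095, 0.0668]
tool_rot: [-3.142, 0.0, 1.571]
force: [-0.3, 0.2, 0.9]
grip_width: 0.0001
finger_force: 0.0
```

Call:
play_rows(
  deltas=[
    [0,0,0,0,0,0,1],
    [0,0,0,0,0,0,1],
    [0,0,-0.06,0,0,0,1],
    [0,0,-0.13,0,0,0,1],
    [0,0,-0.2,0,0,0,1],
    [0,0,-0.27,0,0,0,1],
    [0,0,-0.33,0,0,0,1],
    [0,0,-0.36,0,0,0,1],
    [0,0,-0.36,0,0,0,1],
  ],
)

```text
clock: 10.75
position: [0.4315, 0.0953, 0.2486]
tool_rot: [3.139, -0.002, 1.572]
force: [-0.0, -0.2, 1.0]
grip_width: -0.0001
finger_force: 0.0
```

```bash
python3 - <<'E'
from workcell import *
from h import *
s=observe();print(s['clock'],s['position'],s['tool_rot'])
go(s,[(.45,-.1,.25,1.5708),(.472,-.395,.25,1.5708)])
E
```

```text
10.75 [0.43154648 0.09533383 0.24857824] [ 3.13857361e+00 -1.77116458e-03  1.57178636e+00]
(0.45, -0.1, 0.25, 1.5708) [-0.391  0.037 -0.003] [ 0.0014 -0.0008  0.0005]
(0.472, -0.395, 0.25, 1.5708) [-0.981  0.08  -0.004] [ 0.0014 -0.0008  0.0005]
```

Call:
play_rows(
  deltas=[
    [-0.09,0.008,0,0,0,0,1],
    [-0.19,0.018,0,0,0,0,1],
    [-0.29,0.026,0,0,0,0,1],
    [-0.39,0.035,0,0,0,0,1],
    [-0.49,0.042,0,0,0,0,1],
    [-0.59,0.05,0,0,0,0,1],
    [-0.69,0.058,0,0,0,0,1],
    [-0.79,0.065,0,0,0,0,1],
    [-0.89,0.072,0,0,0,0,1],
    [-0.98,0.08,0,0,0,0,1],
  ],
)

```text
clock: 11.75
position: [0.4705, -0.3972, 0.2455]
tool_rot: [-3.14, -0.001, 1.571]
force: [0.3, 0.6, 1.0]
grip_width: -0.0002
finger_force: 0.0
```

Call:
play_rows(
  deltas=[
    [0,0,0,0,0,0,1],
    [0,0,0,0,0,0,1],
    [0,0,0,0,0,0,1],
  ],
)

```text
clock: 12.05
position: [0.4711, -0.3939, 0.246]
tool_rot: [-3.141, -0.001, 1.572]
force: [-0.4, -0.5, -0.1]
grip_width: -0.0
finger_force: 0.0
```

```bash
python3 - <<'E'
from workcell import *
from h import *
s=observe();print(s['clock'],s['position'],s['tool_rot'])
c=get_calibration('wrist');im=grab_frame('wrist')[:,:,::-1];cv2.imwrite('pics/w1.png',im)
g=im.max(2)
for ce,b in blobs(g<60,(270,0,370,235),40): print(ce.round(1),b,onz(c,*ce,.045))
go(s,[(.472,-.395,.035,1.5708)])
E
```

```text
12.05 [ 0.47114942 -0.39392832  0.24597959] [-3.14073371e+00 -1.08748585e-03  1.57222628e+00]
[321.6  88.7] [319  58   5  64 143] [ 0.4771 -0.2857  0.045 ]
(0.472, -0.395, 0.035, 1.5708) [-0.003  0.002  0.422] [-0.0004 -0.0005  0.0007]
```

View pics/w1.png

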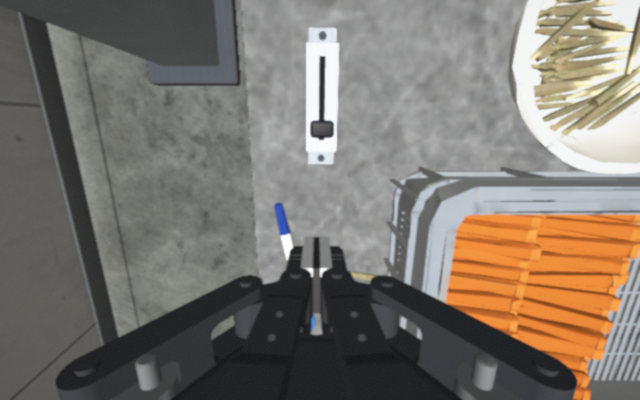

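The wrist view shows the status bar at (322,95) with the grip top at about (321,128). A pen (278,205)–(290,255) and a crate with its edge at about (395,200) are close to the descent spot, so I check those clearances.

```bash
python3 - <<'E'
from workcell import *
from h import *
c=get_calibration('wrist');t=get_calibration('top')
print('grip',onz(c,321,127.5,.0545),'foot ends',onz(c,323,28,.004),onz(c,320,163,.004))
print('pen',onz(c,278,204,.008),onz(c,290,255,.008),'top pen',onz(t,487,210,.008),onz(t,536,203,.008))
print('crate wrist',[onz(c,388,230,z) for z in (.05,.1,.15,.2)],'top',[onz(t,490,148,z) for z in (.05,.1,.15,.2)])
s=observe();go(s,[(.473,-.376,.25,1.5708),(.473,-.376,.036,1.5708)])
E
```

```text
grip [ 0.4768 -0.3284  0.0545] foot ends [ 0.4793 -0.2121  0.004 ] [ 0.4766 -0.3763  0.004 ]
pen [ 0.4174 -0.434   0.008 ] [ 0.4325 -0.5133  0.008 ] top pen [ 0.4144 -0.4351  0.008 ] [ 0.4336 -0.5668  0.008 ]
crate wrist [array([ 0.5646, -0.4566,  0.05  ]), array([ 0.5509, -0.4371,  0.1   ]), array([ 0.5371, -0.4175,  0.15  ]), array([ 0.5233, -0.398 ,  0.2   ])] top [array([ 0.5733, -0.4321,  0.05  ]), array([ 0.5647, -0.4139,  0.1   ]), array([ 0.556 , -0.3958,  0.15  ]), array([ 0.5474, -0.3777,  0.2   ])]
(0.473, -0.376, 0.25, 1.5708) [ 0.035  0.003 -0.007] [-0.0002 -0.0004  0.001 ]
(0.473, -0.376, 0.036, 1.5708) [0.035 0.003 0.421] [-0.0002 -0.0004  0.001 ]
```

The crate stays ≥8 cm away in x and starts beyond y≈-0.42, and the pen is 6 cm off, so the spot is clear. I descend just to the right of the grip, with the tips at z≈0.036.

Call:
play_rows(
  deltas=[
    [0.036,0.006,0.05,0,0,0,1],
    [0.036,0.006,0.12,0,0,0,1],
    [0.036,0.006,0.19,0,0,0,1],
    [0.036,0.006,0.26,0,0,0,1],
    [0.036,0.006,0.32,0,0,0,1],
    [0.036,0.006,0.37,0,0,0,1],
    [0.036,0.006,0.4,0,0,0,1],
    [0.036,0.006,0.418,0,0,0,1],
    [0.036,0.006,0.418,0,0,0,1],
  ],
)

```text
clock: 13.0
position: [0.4742, -0.3765, 0.0375]
tool_rot: [-3.141, -0.0, 1.572]
force: [-0.8, 0.0, 0.7]
grip_width: 0.0
finger_force: 0.0
```

Call:
play_rows(
  deltas=[
    [0.016,0,0,0,0,0,1],
    [0.032,0,0,0,0,0,1],
    [0.048,0,0,0,0,0,1],
    [0.064,0,0,0,0,0,1],
    [0.08,0,0,0,0,0,1],
    [0.096,0,0,0,0,0,1],
    [0.112,0,0,0,0,0,1],
    [0.128,0,0,0,0,0,1],
    [0.144,0,0,0,0,0,1],
    [0.16,0,0,0,0,0,1],
  ],
)

```text
clock: 14.0
position: [0.4741, -0.2963, 0.0378]
tool_rot: [3.142, 0.0, 1.572]
force: [1.0, -0.4, 0.6]
grip_width: 0.0003
finger_force: 0.9
```

Call:
play_rows(
  deltas=[
    [0.01,0,0,0,0,0,1],
    [0.02,0,0,0,0,0,1],
    [0.028,0,0,0,0,0,1],
    [0.034,0,0,0,0,0,1],
    [0.038,0,0,0,0,0,1],
    [0.038,0,0,0,0,0,1],
  ],
)

```text
clock: 14.6
position: [0.4739, -0.2777, 0.0378]
tool_rot: [-3.141, -0.0, 1.572]
force: [-0.5, 0.5, 0.1]
grip_width: 0.0003
finger_force: 0.0
```

```bash
python3 - <<'E'
from workcell import *
from h import *
s=observe();print(s['position'],s['force'])
im=grab_frame('side')[:,:,::-1];t=grab_frame('top')[:,:,::-1]
a=cv2.resize(im[190:340,270:420],None,fx=3.5,fy=3.5)
cv2.imwrite('pics/p1.png',a)
E
```

```text
[ 0.47394268 -0.27771996  0.03775737] [-0.50373362  0.53799842  0.08384466]
```

View pics/p1.png

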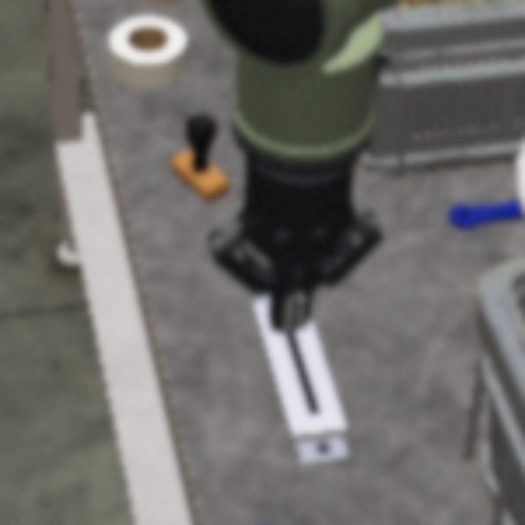

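The side crop shows the fingers over the left part of the track. The grip has left the right end and is hidden behind the fingers. I keep going in small steps until the force shows the end stop.

Call:
play_rows(
  deltas=[
    [0.004,0,0,0,0,0,1],
    [0.008,0,0,0,0,0,1],
    [0.008,0,0,0,0,0,1],
  ],
)

```text
clock: 15.0
position: [0.4738, -0.2764, 0.038]
tool_rot: [3.141, 0.004, 1.57]
force: [0.3, -14.6, -6.4]
grip_width: 0.0001
finger_force: 7.1
```

Call:
play_rows(
  deltas=[
    [0.004,0,0,0,0,0,1],
    [0.006,0,0,0,0,0,1],
    [0.006,0,0,0,0,0,1],
  ],
)

```text
clock: 15.3
position: [0.4738, -0.2759, 0.0382]
tool_rot: [3.14, 0.007, 1.568]
force: [-0.4, -27.8, -10.9]
grip_width: -0.0002
finger_force: 13.7
```

The end stop is reached (28 N at y=-0.276, where it was expected). I back off and rise clear.

Call:
play_rows(
  deltas=[
    [-0.01,0,0,0,0,0,1],
    [-0.04,0,0,0,0,0,1],
    [-0.08,0,0,0,0,0,1],
    [-0.08,0,-0.06,0,0,0,1],
    [-0.08,0,-0.14,0,0,0,1],
    [-0.08,0,-0.22,0,0,0,1],
    [-0.08,0,-0.3,0,0,0,1],
    [-0.08,0,-0.38,0,0,0,1],
    [-0.08,0,-0.42,0,0,0,1],
    [-0.08,0,-0.42,0,0,0,1],
  ],
)

```text
clock: 16.3
position: [0.4748, -0.3122, 0.2507]
tool_rot: [3.138, 0.002, 1.571]
force: [-0.3, -0.2, -0.4]
grip_width: -0.0002
finger_force: 0.0
```

```bash
python3 - <<'E'
from workcell import *
from h import *
s=observe();print(s['clock'],s['position'],s['force'])
im=grab_frame('wrist')[:,:,::-1];cv2.imwrite('pics/w2.png',im)
E
```

```text
16.3 [ 0.47481566 -0.31216887  0.25067296] [-0.27997744 -0.16207561 -0.43849497]
```

View pics/w2.png

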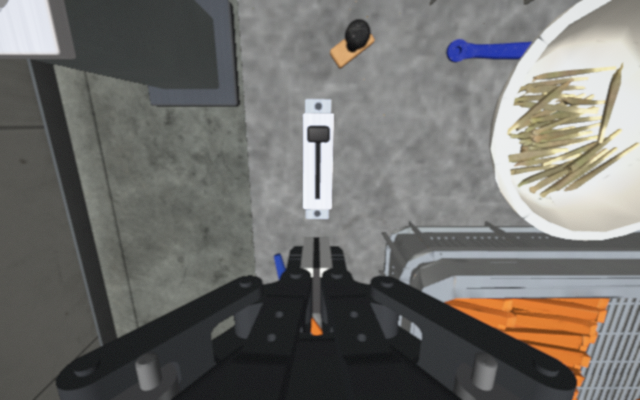

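The wrist view shows the grip at (318,133), at the left (upper) end of its slot, and the gripper is clear of everything. I hand in the job.

```bash
python3 - <<'E'
from workcell import *
print(job_done())
E
```

```text
the job is handed in; nothing more can be done
None
```

I pointed at the lot stamp and then the label roll for over two seconds each, pushed the slide to its left end stop, moved the arm clear and handed in the job; it returned no verdict.

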